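# Pack the painter's caddy after class

### The job

Pack the painting caddy for the next class: stand each of the four things that have a lid or cap (wide pot, slim bottle, square bottle, oblong tin) upright in the one recess that matches its shape and size, right down on the felt. Set them down gently, without tipping or dropping any. Leave the open, empty pot and the open, empty tin standing where they are.

Things in the scene. Friction and masses are not known exactly. Their poses are not given: they have to be found in the camera images.
- wide_pot: low round white plastic pot closed with a ribbed screw lid, 58 mm across (60 over the ribs), 42 mm high, 0.12 kg; the lid is the top 16 mm. Loose. Origin: centre of its underside, z up. 
- slim_bottle: slim round white plastic bottle with a small conical cap: 34 mm across up to 62 mm, shoulder and cap narrowing to 14 mm at the top, 88 mm high, 0.09 kg. Loose. Origin: centre of its underside, z up. 
- square_bottle: square white plastic bottle with a round cap 28 mm across: body 44 x 44 mm (x, y), 58 mm high, 78 mm with the cap, 0.13 kg. Loose. Origin: centre of its underside, z up. 
- tin: oblong bare-metal tin closed with a flat lid: 74 mm along its x, 38 mm along its y, 38 mm high, 0.15 kg. Loose. Origin: centre of its underside, z up. 
- open_pot: empty round white plastic pot without a lid, 58 mm across and 42 mm high like the lidded one, but open: one looks into it from above. It does not belong in the caddy. Loose. Origin: centre of its underside, z up. At the start all six loose things stand on a thin dark mat (3 mm) beside the caddy, 10 mm or more apart.
- open_tin: empty oblong bare-metal tin without a lid, 74 mm along x, 38 mm along y, 38 mm high like the closed one, but open: one looks into it from above. It does not belong in the caddy. Loose. Origin: centre of its underside, z up. (Paint plate and tape at the far table edge and a jar of brushes at far left play no part.)
- well_wide: one of four fixed pale wooden blocks, 99 x 99 x 18 mm, filling the square plywood caddy two by two (they change places between starts). Origin: centre of its underside, x and y along its edges. In its middle a 14 mm deep recess, felt floor 4 mm above the origin: round, 75 mm across, for the wide lidded pot. Caddy walls and block tops are level, 26 mm above the table.
- well_slim: one of four fixed pale wooden blocks, 99 x 99 x 18 mm, filling the square plywood caddy two by two (they change places between starts). Origin: centre of its underside, x and y along its edges. In its middle a 14 mm deep recess, felt floor 4 mm above the origin: round, 51 mm across, for the slim bottle.
- well_square: one of four fixed pale wooden blocks, 99 x 99 x 18 mm, filling the square plywood caddy two by two (they change places between starts). Origin: centre of its underside, x and y along its edges. In its middle a 14 mm deep recess, felt floor 4 mm above the origin: square, 61 x 61 mm, sides along x and y, for the square bottle.
- well_tin: one of four fixed pale wooden blocks, 99 x 99 x 18 mm, filling the square plywood caddy two by two (they change places between starts). Origin: centre of its underside, x and y along its edges. In its middle a 14 mm deep recess, felt floor 4 mm above the origin: oblong, 89 mm along x and 53 mm along y, for the closed tin.
Not all that is in view belongs to the job. What is shaped like the open_pot but orange or yellow is not meant.

How it is judged:
By the outcome, as a careful person would: the job done as asked, in the order asked, and still so for the second after the job is handed in, with the robot touching nothing.
It also fails if it takes over 115 s, if anything falls off the work surface, if the arm or the gripper's body presses on something with over 40 N, if the wrist force passes 120 N, or if a joint passes its speed limit or range.

### The arm

A 6-joint arm with a two-finger parallel gripper is mounted at the origin on the work surface. World frame = base frame: x ahead of the robot, y to its left, z up, the work surface at z = 0. Lengths are in mm, angles in rad, forces in N, time in s.
With the tool pointing down it reaches from about 300 to 775 mm from the base axis. Payload 14.6 kg.
Tool frame: the origin (TCP) lies on the mounting face of the last link; the fingertips stand 199 mm ahead of it and the grasp point (between the pads) lies 180 mm ahead of it; z points along the fingers, y is the line along which they close (so a half turn about z gives the same grasp; the last joint's range is limited). The gripper opens to 94 mm and grips with 3 to 60 N. Pads are 16 mm wide; open, the fingers measure 119 mm over their backs; the gripper's body (75 mm by 177 mm) begins 78 mm behind the grasp point.
Start: joints at [-1.365, 0.3, 1.521, -0, 1.321, -0.067], TCP at [148.179, -529.654, 404.646] pointing down, gripper open.
Joint ranges: [-3.03, 3.03], [-0.79, 2.21], [0.23, 2.52], [-1.04, 4.18], [0, 3.07], [-2.55, 2.55]. Speed limits (rad/s): [2.22, 2.22, 2.57, 3.14, 3.14, 3.14].

### API

Orientations are given as [roll, pitch, yaw] about the fixed x, y, z axes, in that order (R = Rz(yaw) Ry(pitch) Rx(roll)).
In Python, from cell import manip gives the robot as it stands. The module is installed in compiled form; this text tells all that it offers.
- The arm moves only by the shell command python3 -m creep 'ROWS' [FORCE]. ROWS is a JSON object of lists of equal length, an entry for each row: "slide": the shift along the world's x, y, z in cm, a list of three; "turn": the turn about the world's z in rad; "claw": the opening, from 0 (shut) to 1 (fully open). A call has 1 to 8 rows; each row shifts and turns the commanded pose from where the row before left it; what a row does not reach is not made up. A row lasts 1/8 s, in which the tool goes at most 62.5 mm and 10.7 degrees, less where a joint would pass 70% of its speed; a pose out of reach is approached as far as the arm can. A call with a gripper value outside its range is refused whole. The fingers move at their own pace and stop on an object; FORCE is the grip in N (left out, the last holds). Time passes only in rows, so rows that do not move let the fingers close. It gives the time, the measured TCP pose, the force, the opening and the grip force at its end, in the units of the state.
- manip.read_state(): the state, without advancing time (a new reading comes with each control period).
- manip.camera(name): name is "scene" or "top" or "wrist"; returns (picture, depth): 420x560x3 uint8, red, green, blue; 420x560 float32, mm along the optical axis (not along the pixel's ray), 0 where there is no reading.
- manip.calibration(name): a dict with "intrinsics" (3x3 intrinsics, pixels), "pose" (4x4, takes a point from camera to world coordinates). Camera axes: x right, y up, looking along -z (the intrinsics and any distortion apply to the point x, -y, -z); pixel columns grow to the right and rows downward; lengths in mm; the calibration is good to about 2 mm. A picture is of the moment at which its call begins: read the wrist's pose just before it. calibration takes no time and is no camera call; for the wrist camera it gives the pose at the moment of the call.
- manip.sign_off(): hands the job in; it is judged then, once.
Trained networks look in the newest picture that a camera, given by its name, has taken for a name from the list of things; names that differ only in an ending like _2 or _b are one class to them, and where a whole thing is asked for, a point or a joint stands for the part that bears it (a point fixed in the world has none). Each returns a list of dicts, best first, with "score" (0 to 1); they miss things now and then, are a little off and sometimes report something else, mostly with a low value. They report only what shows in the picture. A call takes as long as a camera call. They do not tell look-alikes from the thing itself.
- manip.cut_out(query, camera): "mask" (420x560 bool, what is visible of it) and "position" ([column, row] in pixels, amid what is visible of it).
The state is a dict: "clock": time; "joints": joint angles; "qd": joint speeds; "effort": joint torques, N m; "eef_pos": TCP position; "eef_rot": TCP orientation; "wrist_force": force on the tool from outside, world axes, zero at the start; "moment": the same for the moment, N m; "finger_gap": finger opening in mm; "finger_force": force on a finger pad.
Only numpy, scipy, OpenCV 4.12 (cv2) and the standard library are available. Lean on these libraries where they do the work, as an engineer would, in place of code of your own. Each camera call takes 0.05 s, during which the arm holds its last target. There are 200 camera calls.

## Working session

There is one attempt and no reset: what is moved stays moved. The work goes in short steps, Python scripts to look and compute and a shell command to move; the robot and the scene stay as the last step left them, time stands still between calls to the robot, and variables do not carry over. Pictures are saved under pics/ and viewed, at most 14 in all, crops included, and the job is handed in when it is done.

```bash
mkdir -p pics; cat > h.py <<'E'
import numpy as np, cv2
from cell import manip
def cloud(name, d, cal=None):
    c=cal or manip.calibration(name); K=np.array(c["intrinsics"]); T=np.array(c["pose"])
    v,u=np.mgrid[:d.shape[0],:d.shape[1]].astype(float)
    x=(u-K[0,2])/K[0,0]*d; y=(v-K[1,2])/K[1,1]*d
    P=np.stack([x,-y,-d,np.ones_like(d)],-1)@T.T
    return P[...,:3]
def save(n,p): cv2.imwrite("pics/"+n,cv2.cvtColor(p,cv2.COLOR_RGB2BGR))
E
python3 - <<'E'
from h import *
s=manip.read_state(); print(s)
p,d=manip.camera("top"); save("top0.png",p)
c=manip.calibration("top"); print({k:(np.round(v,3).tolist() if k in("intrinsics","pose") else v) for k,v in c.items()})
P=cloud("top",d)
for q in ["wide_pot","slim_bottle","square_bottle","tin","open_pot","open_tin","well_wide","well_slim","well_square","well_tin"]:
    for r in manip.cut_out(q,"top")[:3]:
        m=r["mask"]&(d>0); X=P[m]
        print(q,round(r["score"],2),np.round(r["position"]),m.sum(), np.round(np.median(X,0)) if len(X) else None, np.round(np.percentile(X,[2,98],axis=0)).tolist() if len(X) else None)
E
```

```text
{'clock': 0.0, 'joints': array([-1.36462872e+00,  3.00489683e-01,  1.52160508e+00,  1.29940031e-05,
        1.32071495e+00, -6.66215408e-02]), 'qd': array([-0.00150977,  0.00087678, -0.0022033 , -0.00173253, -0.00035753,
       -0.00085837]), 'effort': array([-6.99309003e-04, -5.31808627e+01, -3.52737665e+01,  7.08849868e-02,
        2.43802113e-02, -4.85009537e-05]), 'eef_pos': array([ 148.15949491, -529.63152856,  404.06584728]), 'eef_rot': array([-3.14037913e+00, -9.35803777e-05,  2.72785871e-01]), 'wrist_force': array([0.02064843, 0.29142729, 0.42245009]), 'moment': array([ 0.01661052, -0.0725028 , -0.04589924]), 'finger_force': 0.0, 'finger_gap': 93.91962190153095}
{'intrinsics': [[476.964, 0.0, 275.492], [0.0, 476.964, 208.182], [0.0, 0.0, 1.0]], 'pose': [[0.01, 0.992, -0.125, 326.894], [-1.0, 0.013, 0.024, 10.417], [0.025, 0.125, 0.992, 1125.913], [0.0, 0.0, 0.0, 1.0]]}
wide_pot 0.89 [135. 161.] 595 [575. 314.  45.] [[551.0, 291.0, 10.0], [604.0, 343.0, 49.0]]
slim_bottle 0.79 [184. 216.] 235 [437. 186.  68.] [[425.0, 175.0, 9.0], [454.0, 206.0, 93.0]]
square_bottle 0.84 [121.
[... 304 characters left out ...]
289.0, -1.0], [345.0, 343.0, 44.0]]
open_pot 0.76 [210. 274.] 509 [315. 139.   5.] [[290.0, 110.0, -0.0], [340.0, 161.0, 44.0]]
open_tin 0.84 [242. 170.] 640 [564.  65.  10.] [[526.0, 31.0, 2.0], [598.0, 98.0, 44.0]]
well_wide 0.93 [339. 199.] 1819 [ 487. -164.   23.] [[431.0, -216.0, 9.0], [540.0, -110.0, 29.0]]
well_slim 0.78 [377. 219.] 1783 [ 445. -256.   25.] [[392.0, -307.0, 9.0], [500.0, -201.0, 29.0]]
well_slim 0.28 [231. 222.] 493 [432.  85.   9.] [[404.0, 58.0, 3.0], [457.0, 109.0, 47.0]]
well_square 0.91 [355. 162.] 1781 [ 579. -205.   24.] [[523.0, -257.0, 9.0], [634.0, -150.0, 30.0]]
well_tin 0.76 [394. 180.] 1759 [ 536. -298.   22.] [[482.0, -347.0, 8.0], [591.0, -242.0, 29.0]]
```

```bash
python3 - <<'E'
from h import *
p=cv2.imread("pics/top0.png"); cv2.imwrite("pics/top0c.png",cv2.resize(p[125:305,90:420],None,fx=2.4,fy=2.4,interpolation=cv2.INTER_CUBIC))
pw,_=manip.camera("wrist"); save("w0.png",pw); 
c=manip.calibration("wrist"); print(np.round(c["intrinsics"],1).tolist(),np.round(c["pose"],3).tolist())
E
```

```text
[[346.5, 0.0, 278.8], [0.0, 346.5, 211.0], [0.0, 0.0, 1.0]] [[0.27, 0.938, 0.22, 212.707], [-0.963, 0.262, 0.062, -511.35], [0.001, -0.228, 0.974, 384.601], [0.0, 0.0, 0.0, 1.0]]
```

View pics/top0c.png

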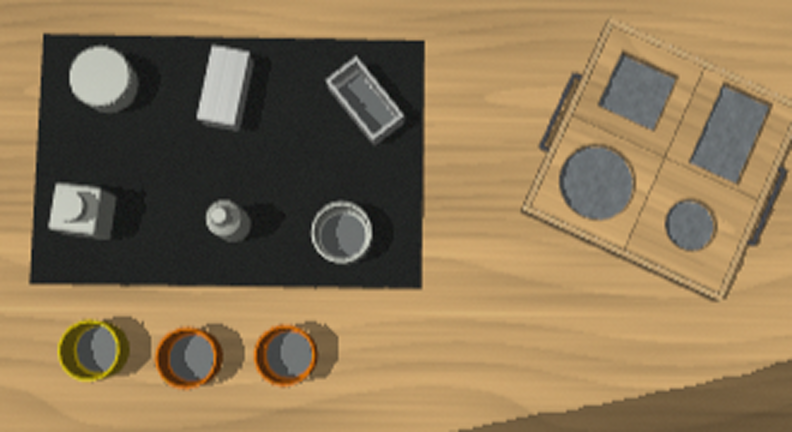

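View pics/w0.png

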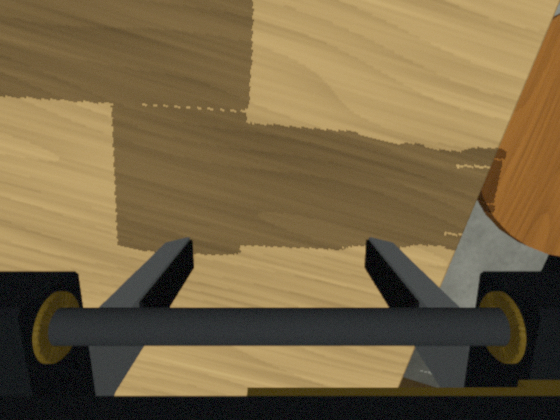

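The top crop shows six things on the mat. The lidded pot is at (100,77), the closed tin (223,87), the open tin (365,100), the square bottle (82,208), the slim bottle (226,218) and the open pot (342,232). The yellow and orange open pots stand off the mat at (90,350), (188,357) and (286,355). The recesses are round-large (597,182), round-small (690,225), square (638,91) and oblong (731,133). The wrist view shows only the table at the start pose.

Look-alikes for the wide pot are the open pot at full-image (232,220) and the coloured pots at (128,269), (168,274) and (210,274). I choose the closed, ribbed-lid one at (135,161). For the tin, the open one is at (242,170), and I choose the closed one at (184,159).

```bash
python3 - <<'E'
from h import *
p,d=manip.camera("top"); P=cloud("top",d)
K=np.ones((3,3),np.uint8)
for q,h in [("wide_pot",45),("slim_bottle",91),("square_bottle",61),("tin",41)]:
    r=manip.cut_out(q,"top")[0]; m=cv2.dilate(r["mask"].astype(np.uint8),K)>0
    X=P[m&(d>0)]; T=X[abs(X[:,2]-h)<6]
    print(q,"n",len(T),"z",round(np.median(T[:,2]),1),"rect",[np.round(a,1) for a in cv2.minAreaRect(T[:,:2].astype(np.float32))],"mid",np.round((T.max(0)+T.min(0))/2,1))
    if q=="slim_bottle":
        B=X[(X[:,2]>20)]; print(np.round((B.max(0)+B.min(0))/2,1))
for q in ["well_wide","well_slim","well_square","well_tin"]:
    r=manip.cut_out(q,"top")[0]; m=r["mask"]&(d>0); X=P[m]; C=p[m].astype(int)
    f=X[(C[:,0]-C[:,2]<25)&(X[:,2]<20)]; b=X[X[:,2]>20]
    print(q,len(f),"felt z",round(np.median(f[:,2]),1),"rect",[np.round(a,1) for a in cv2.minAreaRect(f[:,:2].astype(np.float32))],"mean",np.round(f.mean(0),1),"block z",round(np.median(b[:,2]),1),[np.round(a,1) for a in cv2.minAreaRect(X[:,:2].astype(np.float32))])
cv2.imwrite("pics/close.png",cv2.resize(cv2.cvtColor(p[135:185,110:270],cv2.COLOR_RGB2BGR),None,fx=5,fy=5,interpolation=cv2.INTER_CUBIC))
E
```

```text
return _methods._mean(a, axis=axis, dtype=dtype,
  ret = ret.dtype.type(ret / rcount)
Traceback (most recent call last):
ValueError: zero-size array to reduction operation maximum which has no identity
```

```bash
python3 - <<'E'
from h import *
p,d=manip.camera("top"); P=cloud("top",d)
def R(X): return [np.round(a,1) for a in cv2.minAreaRect(X[:,:2].astype(np.float32))]
for q,c,lo,hi in [("wide",(578,318),38,52),("slim_cap",(437,190),72,100),("slim_body",(437,190),20,100),("sq_cap",(446,322),72,90),("sq_body",(446,322),52,68),("tin",(571,200),35,50)]:
    m=(d>0)&(np.hypot(P[...,0]-c[0],P[...,1]-c[1])<55)&(P[...,2]>lo)&(P[...,2]<hi); T=P[m]
    print(q,len(T),"z",round(np.median(T[:,2]),1),"max",round(T[:,2].max(),1),R(T),"mid",np.round((T.max(0)+T.min(0))/2,1))
for q,c in [("wide",(487,-164)),("slim",(445,-256)),("sq",(579,-205)),("tin",(536,-298))]:
    m=(d>0)&(np.hypot(P[...,0]-c[0],P[...,1]-c[1])<60)&(P[...,2]<19)&(p[...,0].astype(int)-p[...,2]<25)
    n,l,s,_=cv2.connectedComponentsWithStats(m.astype(np.uint8)); k=1+np.argmax(s[1:,4]); f=P[l==k]
    print(q,len(f),"z",round(np.median(f[:,2]),1),R(f),"mean",np.round(f.mean(0),1))
cv2.imwrite("pics/close.png",cv2.resize(cv2.cvtColor(p[135:185,110:270],cv2.COLOR_RGB2BGR),None,fx=5,fy=5,interpolation=cv2.INTER_CUBIC))
E
```

```text
wide 508 z 44.8 max 50.9 [array([578.2, 318. ]), array([57.5, 57.1]), np.float64(89.1)] mid [578.1 317.9  44.7]
slim_cap 75 z 87.7 max 94.1 [array([439.9, 190.1]), array([17.5, 22. ]), np.float64(69.9)] mid [440.9 189.9  83.2]
slim_body 223 z 68.8 max 94.1 [array([440.3, 190.6]), array([31.9, 31.8]), np.float64(0.6)] mid [440.4 190.6  57.1]
sq_cap 137 z 81.1 max 85.5 [array([448.7, 329.6]), array([26.3, 26.1]), np.float64(27.1)] mid [448.4 329.9  79.1]
sq_body 250 z 60.5 max 67.6 [array([448.9, 330.5]), array([45.2, 43.6]), np.float64(84.1)] mid [448.5 330.1  59.9]
tin 529 z 41.1 max 46.2 [array([572.3, 200.9]), array([38.7, 74.8]), np.float64(79.7)] mid [572.5 200.9  40.9]
wide 699 z 12.1 [array([ 487.8, -162.6]), array([70.2, 69.5]), np.float64(84.7)] mean [ 487.3 -163.5   12.2]
slim 304 z 12.0 [array([ 446.3, -254.7]), array([46.1, 45.1]), np.float64(88.4)] mean [ 446.1 -255.2   12. ]
sq 570 z 12.3 [array([ 579.5, -205.7]), array([60., 58.]), np.float64(66.1)] mean [ 579.4 -205.    12.2]
tin 725 z 12.1 [array([ 538. , -297.2]), array([50.6, 85.5]), np.float64(66.2)] mean [ 538.1 -296.9   12.1]
```

View pics/close.png

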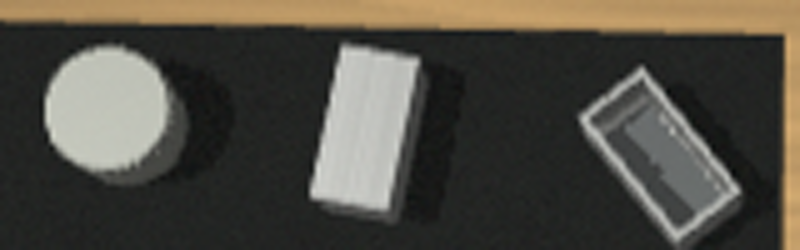

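The close crop confirms the choices: ribbed flat lid at (107,108), closed tin at (366,128), open tin at (660,155). Heights and sizes agree with the description, so I move above the wide pot.

```bash
python3 -m creep '{"slide":[[2.7,5.3,0],[2.7,5.3,0],[2.7,5.3,0],[2.7,5.3,0],[2.7,5.3,0],[2.7,5.3,0],[2.7,5.3,0],[2.7,5.3,0]],"turn":[0,0,0,0,0,0,0,0],"claw":[1,1,1,1,1,1,1,1]}' 15
python3 -m creep '{"slide":[[2.7,5.3,-1],[2.7,5.3,-1],[2.7,5.3,-1],[2.7,5.3,-1],[2.7,5.3,-1],[2.7,5.3,-1],[2.6,5.3,-1],[0,0,0]],"turn":[0,0,0,0,0,0,0,0],"claw":[1,1,1,1,1,1,1,1]}'
```

```text
clock: 1.8
eef_pos: [364.5, -103.8, 405.0]
eef_rot: [3.141, -0.001, 0.273]
wrist_force: [0.1, -1.4, 0.1]
finger_gap: 94.0
finger_force: 0.0
clock: 2.8
eef_pos: [552.5, 268.2, 332.3]
eef_rot: [3.141, 0.003, 0.276]
wrist_force: [-0.5, -1.1, -0.7]
finger_gap: 94.0
finger_force: 0.0
```

```bash
python3 -m creep '{"slide":[[2.6,5.0,0],[0,0,0],[0,0,0]],"turn":[0,0,0],"claw":[1,1,1]}'
python3 - <<'E'
from h import *
s=manip.read_state(); p,d=manip.camera("wrist"); P=cloud("wrist",d); save("w1.png",p); print(s["eef_pos"])
m=(d>0)&(abs(P[...,2]-45)<4)&(np.hypot(P[...,0]-578,P[...,1]-318)<50); T=P[m]
print(len(T),np.median(T[:,2]),cv2.minAreaRect(T[:,:2].astype(np.float32)),(T.max(0)+T.min(0))/2)
E
```

```text
clock: 3.18
eef_pos: [578.0, 314.5, 334.7]
eef_rot: [3.141, 0.0, 0.272]
wrist_force: [0.8, 0.3, -1.3]
finger_gap: 94.2
finger_force: 0.0
[578.01611664 314.5125676  334.74235541]
3955 45.00875582115992 ((580.7357788085938, 317.41729736328125), (57.54676055908203, 58.419795989990234), 22.131723403930664) [580.56617271 317.19983615  44.17579631]
```

View pics/w1.png

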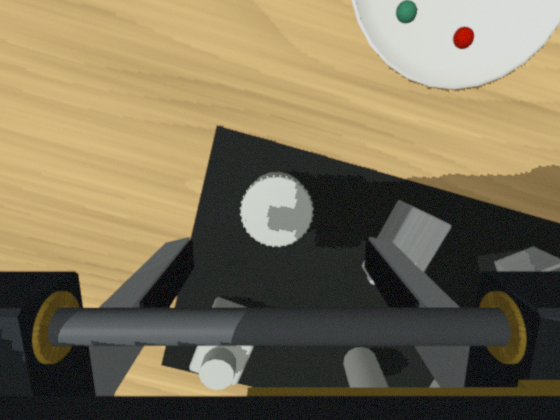

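The wrist view shows the ribbed lid at (276,210), centred between the fingers. I descend and grip.

```bash
python3 -m creep '{"slide":[[0.1,0.3,-3],[0,0,-4],[0,0,-3],[0,0,-1.5],[0,0,0],[0,0,0]],"turn":[0,0,0,0,0,0],"claw":[1,1,1,1,1,1]}'
python3 -m creep '{"slide":[[0,0,0],[0,0,0],[0,0,0],[0,0,0],[0,0,0],[0,0,0],[0,0,0],[0,0,0]],"turn":[0,0,0,0,0,0,0,0],"claw":[0.55,0.55,0.55,0.55,0.55,0.55,0.55,0.55]}' 15
```

```text
clock: 3.98
eef_pos: [579.5, 318.3, 221.3]
eef_rot: [-3.141, -0.002, 0.273]
wrist_force: [0.4, -0.9, 0.4]
finger_gap: 94.1
finger_force: 0.0
clock: 4.97
eef_pos: [579.2, 318.3, 219.7]
eef_rot: [-3.142, -0.0, 0.273]
wrist_force: [-0.3, -0.5, 1.8]
finger_gap: 57.4
finger_force: 15.0
```

```bash
python3 -m creep '{"slide":[[0,0,2],[0,0,4],[0,0,4],[-0.5,-2,0],[-1,-4,0],[-1,-5,0],[-1,-5.5,0],[-1,-5.5,0]],"turn":[0,0,0,0,0,0,0,0],"claw":[0.55,0.55,0.55,0.55,0.55,0.55,0.55,0.55]}'
python3 -m creep '{"slide":[[-1,-5.5,0],[-1,-5.5,0],[-1,-5.5,0],[-1,-5,0],[-0.7,-3,0],[0,-1,0],[0,0,0],[0,0,0]],"turn":[0,0,0,0,0,0,0,0],"claw":[0.55,0.55,0.55,0.55,0.55,0.55,0.55,0.55]}'
python3 - <<'E'
from h import *
s=manip.read_state(); p,d=manip.camera("wrist"); P=cloud("wrist",d); save("w2.png",p); print(s["eef_pos"])
m=(d>0)&(P[...,2]<19)&(P[...,2]>6)&(np.hypot(P[...,0]-487.5,P[...,1]+163)<45); print(m.sum(),P[m].min(0),P[m].max(0))
m=(d>0)&(P[...,2]>110)&(P[...,2]<160); print(m.sum(),np.median(P[m],0) if m.any() else 0)
E
```

```text
clock: 5.98
eef_pos: [533.5, 96.8, 321.0]
eef_rot: [3.141, -0.001, 0.273]
wrist_force: [0.7, -0.1, -1.0]
finger_gap: 57.6
finger_force: 15.0
clock: 6.98
eef_pos: [487.4, -155.7, 319.9]
eef_rot: [-3.142, -0.0, 0.274]
wrist_force: [0.0, 0.1, -1.7]
finger_gap: 57.7
finger_force: 15.0
[ 487.43618992 -155.67439581  319.85664549]
2415 [ 478.43608723 -201.78867048    9.48428475] [ 522.90726581 -126.90129893   18.97369   ]
12228 [ 493.72837032 -152.84083672  144.81832125]
```

View pics/w2.png

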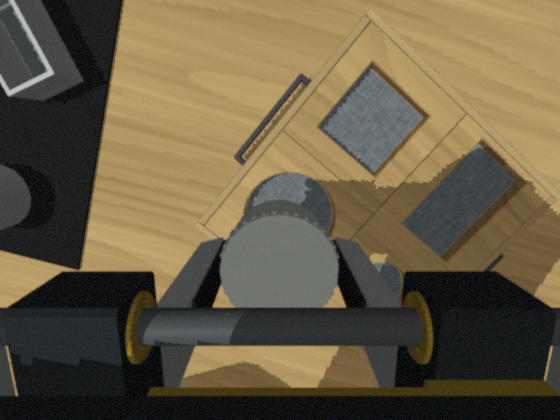

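The wrist view shows the pot held at (280,265), with the large round recess at (290,215) beneath and slightly beyond. I shift −8 mm in y and lower.

```bash
python3 -m creep '{"slide":[[0,-0.8,-2],[0,0,-3],[0,0,-2],[0,0,-0.8],[0,0,0],[0,0,-0.5],[0,0,-0.4],[0,0,0]],"turn":[0,0,0,0,0,0,0,0],"claw":[0.55,0.55,0.55,0.55,0.55,0.55,0.55,0.55]}'
python3 - <<'E'
from h import *
p,d=manip.camera("wrist"); P=cloud("wrist",d)
for q,c,r in [("sq",(579.5,-205.3),45),("tin",(538,-297),53)]:
    m=(d>0)&(P[...,2]>6)&(P[...,2]<17)&(np.hypot(P[...,0]-c[0],P[...,1]-c[1])<r); f=P[m]; print(q,len(f),cv2.minAreaRect(f[:,:2].astype(np.float32)))
E
```

```text
clock: 8.02
eef_pos: [487.2, -164.6, 232.6]
eef_rot: [-3.141, 0.0, 0.273]
wrist_force: [0.2, 0.6, -1.4]
finger_gap: 57.1
finger_force: 15.0
sq 12798 ((578.6815795898438, -206.50347900390625), (60.94611740112305, 60.776527404785156), 65.71377563476562)
tin 8479 ((533.1652221679688, -298.9779052734375), (48.5284423828125, 95.4299087524414), 66.1951904296875)
```

```bash
python3 -m creep '{"slide":[[0,0,-0.15],[0,0,-0.1],[0,0,-0.1],[0,0,0],[0,0,0],[0,0,0]],"turn":[0,0,0,0,0,0],"claw":[0.55,0.55,0.55,0.55,0.55,0.55]}'
```

```text
clock: 8.82
eef_pos: [487.2, -164.7, 229.2]
eef_rot: [3.142, -0.0, 0.273]
wrist_force: [0.5, -0.1, -2.1]
finger_gap: 57.5
finger_force: 15.0
```

```bash
python3 -m creep '{"slide":[[0,0,-0.05],[0,0,-0.05],[0,0,0],[0,0,0]],"turn":[0,0,0,0],"claw":[0.55,0.55,0.55,0.55]}'
```

```text
clock: 9.32
eef_pos: [487.2, -164.6, 228.6]
eef_rot: [3.141, -0.0, 0.273]
wrist_force: [-3.6, 1.7, 6.8]
finger_gap: 57.4
finger_force: 15.0
```

Contact is at 6.8 N, so the pot is on the felt. I release it slowly and rise.

```bash
python3 -m creep '{"slide":[[0,0,0],[0,0,0],[0,0,0],[0,0,0],[0,0,0],[0,0,3],[0,0,4],[0,0,3.5]],"turn":[0,0,0,0,0,0,0,0],"claw":[0.75,0.8,0.9,0.95,0.95,0.95,0.95,0.95]}'
python3 -m creep '{"slide":[[-0.3,3.5,0],[-0.5,5,0],[-0.5,5.5,0],[-0.8,5.5,0],[-0.8,5.5,0],[-0.8,5.5,0],[-0.8,4,0],[-0.2,1,0]],"turn":[0,0,0,0,0,0,0,0],"claw":[1,1,1,1,1,1,1,1]}'
python3 - <<'E'
from h import *
s=manip.read_state(); p,d=manip.camera("wrist"); P=cloud("wrist",d); print(s["eef_pos"])
pt,dt=manip.camera("top"); Q=cloud("top",dt); save("top1.png",pt)
m=(dt>0)&(Q[...,2]>38)&(np.hypot(Q[...,0]-487,Q[...,1]+164)<50); T=Q[m]; print("pot",len(T),np.median(T[:,2]),(T.max(0)+T.min(0))/2)
m=(d>0)&(P[...,2]>72)&(P[...,2]<110)&(np.hypot(P[...,0]-440,P[...,1]-190)<30); T=P[m]; print("slim",len(T),(T.max(0)+T.min(0))/2 if len(T) else 0)
E
```

```text
clock: 10.32
eef_pos: [487.1, -164.6, 334.5]
eef_rot: [3.141, -0.0, 0.273]
wrist_force: [0.0, -0.1, -1.0]
finger_gap: 89.4
finger_force: 0.0
clock: 11.32
eef_pos: [439.6, 192.1, 333.1]
eef_rot: [-3.142, 0.0, 0.275]
wrist_force: [-0.8, 0.2, 0.2]
finger_gap: 93.8
finger_force: 0.0
[439.6011411  192.0564906  333.11717835]
pot 521 53.462083325352296 [ 486.96198824 -163.02072054   49.12342601]
slim 654 [444.02497098 190.84259514  82.35565783]
```

The pot's top reads 53.5 mm against an expected 54, so it is seated. Next is the slim bottle.

```bash
python3 -m creep '{"slide":[[0.2,-0.2,-3],[0,0,-4],[0,0,-2.7],[0,0,-1],[0,0,0]],"turn":[0,0,0,0,0],"claw":[1,1,1,0.9,0.8]}'
python3 -m creep '{"slide":[[0,0,0],[0,0,0],[0,0,0],[0,0,0],[0,0,0],[0,0,0],[0,0,0],[0,0,0]],"turn":[0,0,0,0,0,0,0,0],"claw":[0.6,0.5,0.45,0.4,0.35,0.3,0.3,0.3]}' 12
```

```text
clock: 12.05
eef_pos: [442.5, 187.7, 226.3]
eef_rot: [3.142, 0.0, 0.272]
wrist_force: [0.1, 0.5, 0.3]
finger_gap: 77.9
finger_force: 0.0
clock: 13.05
eef_pos: [442.2, 188.4, 226.2]
eef_rot: [-3.141, -0.0, 0.273]
wrist_force: [-0.9, 1.9, 2.9]
finger_gap: 33.6
finger_force: 12.0
```

```bash
python3 -m creep '{"slide":[[0,0,2],[0,0,4],[0,0,4],[0,-2,0],[0,-4,0],[0,-5,0],[0,-5.5,0],[0,-5.5,0]],"turn":[0,0,0,0,0,0,0,0],"claw":[0.3,0.3,0.3,0.3,0.3,0.3,0.3,0.3]}'
python3 -m creep '{"slide":[[0,-5.5,0],[0,-5.5,0],[0,-5,0],[0.2,-4,0],[0.2,-2,0],[0,-0.5,0],[0,0,0],[0,0,0]],"turn":[0,0,0,0,0,0,0,0],"claw":[0.3,0.3,0.3,0.3,0.3,0.3,0.3,0.3]}'
python3 - <<'E'
from h import *
s=manip.read_state(); p,d=manip.camera("wrist"); P=cloud("wrist",d); save("w3.png",p); print(s["eef_pos"])
m=(d>0)&(P[...,2]<17)&(P[...,2]>6)&(np.hypot(P[...,0]-446,P[...,1]+255)<32); print(m.sum(),P[m].min(0),P[m].max(0))
m=(d>0)&(P[...,2]>185)&(P[...,2]<215)&(np.hypot(P[...,0]-s["eef_pos"][0],P[...,1]-s["eef_pos"][1])<25); T=P[m];print(m.sum(),(T.max(0)+T.min(0))/2 if m.any() else 0)
E
```

```text
clock: 14.05
eef_pos: [441.8, -33.3, 326.1]
eef_rot: [3.141, 0.0, 0.273]
wrist_force: [1.0, -0.2, -1.9]
finger_gap: 33.5
finger_force: 12.0
clock: 15.05
eef_pos: [446.3, -255.7, 326.2]
eef_rot: [-3.142, -0.0, 0.274]
wrist_force: [0.2, -0.3, -0.8]
finger_gap: 33.7
finger_force: 12.0
[ 446.33665336 -255.65663926  326.24564524]
1788 [ 425.77912424 -280.93564482    9.40570903] [ 469.31776121 -230.2617048    16.86040278]
1931 [ 448.16993873 -253.30416379  200.00642095]
```

View pics/w3.png

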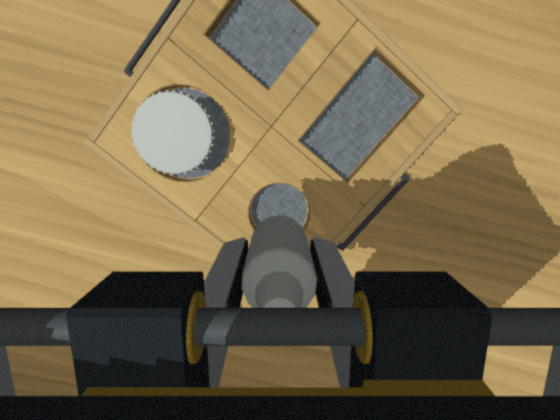

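The wrist view shows the pot seated at (180,133), and the slim bottle upright in the grip at (280,280) over the small round recess at (280,208). I lower it.

```bash
python3 -m creep '{"slide":[[0,0,-3],[0,0,-3],[0,0,-2],[0,0,-0.4],[0,0,-0.3],[0,0,-0.2],[0,0,0],[0,0,0]],"turn":[0,0,0,0,0,0,0,0],"claw":[0.3,0.3,0.3,0.3,0.3,0.3,0.3,0.3]}'
python3 -m creep '{"slide":[[0,0,-0.1],[0,0,-0.05],[0,0,0],[0,0,0]],"turn":[0,0,0,0],"claw":[0.3,0.3,0.3,0.3]}'
```

```text
clock: 16.1
eef_pos: [446.2, -256.7, 237.5]
eef_rot: [3.141, -0.0, 0.273]
wrist_force: [0.1, 0.4, -0.8]
finger_gap: 33.8
finger_force: 12.0
clock: 16.6
eef_pos: [446.2, -256.7, 235.6]
eef_rot: [-3.142, 0.0, 0.273]
wrist_force: [-0.6, -0.8, -1.5]
finger_gap: 33.6
finger_force: 12.0
```

```bash
python3 -m creep '{"slide":[[0,0,-0.04],[0,0,-0.04],[0,0,0],[0,0,0]],"turn":[0,0,0,0],"claw":[0.3,0.3,0.3,0.3]}'
```

```text
clock: 17.1
eef_pos: [446.2, -256.7, 235.2]
eef_rot: [3.141, -0.0, 0.273]
wrist_force: [-2.8, 0.9, 6.1]
finger_gap: 33.3
finger_force: 12.0
```

Contact. I release, rise and go to the square bottle while turning.

```bash
python3 -m creep '{"slide":[[0,0,0],[0,0,0],[0,0,0],[0,0,0],[0,0,2],[0,0,4],[0,0,4],[0,0,1]],"turn":[0,0,0,0,0,0,0,0],"claw":[0.4,0.5,0.6,0.7,0.7,0.7,0.7,0.7]}'
python3 -m creep '{"slide":[[0,3,0],[0,5,0],[0,6,0],[0,6,0],[0,6,0],[0,6,0],[0,6,0],[0,6,0]],"turn":[0,0.17,0.17,0.17,0.17,0.17,0.17,0.17],"claw":[1,1,1,1,1,1,1,1]}'
python3 -m creep '{"slide":[[0,6,0],[0.2,5,0],[0,2.7,0],[0,1,0],[0,0,0],[0,0,0]],"turn":[0,0,0,0,0,0],"claw":[1,1,1,1,1,1]}'
python3 - <<'E'
from h import *
s=manip.read_state(); p,d=manip.camera("wrist"); P=cloud("wrist",d); save("w4.png",p); print(s["eef_pos"])
for lo,hi in [(56,66),(74,90)]:
    m=(d>0)&(P[...,2]>lo)&(P[...,2]<hi)&(np.hypot(P[...,0]-448,P[...,1]-330)<42); T=P[m]; print(len(T),cv2.minAreaRect(T[:,:2].astype(np.float32)) if len(T) else 0)
pt,dt=manip.camera("top"); Q=cloud("top",dt)
m=(dt>0)&(Q[...,2]>30)&(np.hypot(Q[...,0]-446,Q[...,1]+255)<40); T=Q[m]; print("slim",len(T),T[:,2].max(),(T.max(0)+T.min(0))/2)
E
```

```text
clock: 18.1
eef_pos: [446.3, -256.7, 347.1]
eef_rot: [3.139, -0.002, 0.273]
wrist_force: [0.3, 0.4, -0.3]
finger_gap: 65.8
finger_force: 0.0
clock: 19.1
eef_pos: [445.7, 185.3, 344.1]
eef_rot: [-3.141, 0.0, 1.469]
wrist_force: [0.3, -0.6, 0.6]
finger_gap: 93.6
finger_force: 0.0
clock: 19.85
eef_pos: [448.4, 329.4, 344.7]
eef_rot: [-3.141, 0.0, 1.462]
wrist_force: [0.3, 0.5, -0.2]
finger_gap: 94.1
finger_force: 0.0
[448.37056356 329.37380406 344.72659659]
1794 ((450.24078369140625, 330.2114562988281), (44.29669952392578, 43.789833068847656), 82.58680725097656)
1128 ((450.1064758300781, 330.4661560058594), (26.848270416259766, 27.133989334106445), 84.41048431396484)
slim 251 102.42602670374731 [ 447.92370832 -255.27422577   66.25664472]
```

View pics/w4.png

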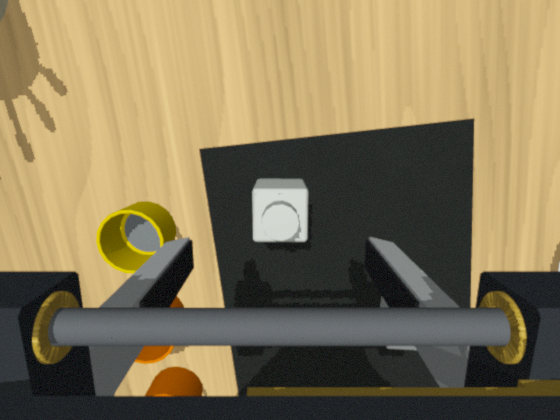

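The square bottle is at (280,212), aligned with the fingers. I descend and grip.

```bash
python3 -m creep '{"slide":[[0.1,0.1,-4],[0,0,-4],[0,0,-2.9],[0,0,-1],[0,0,0]],"turn":[0,0,0,0,0],"claw":[1,1,1,1,0.9]}'
python3 -m creep '{"slide":[[0,0,0],[0,0,0],[0,0,0],[0,0,0],[0,0,0],[0,0,0],[0,0,0],[0,0,0]],"turn":[0,0,0,0,0,0,0,0],"claw":[0.75,0.65,0.55,0.5,0.4,0.4,0.4,0.4]}' 15
```

```text
clock: 20.58
eef_pos: [449.4, 331.2, 226.2]
eef_rot: [-3.142, 0.0, 1.462]
wrist_force: [-0.3, -0.2, 0.5]
finger_gap: 87.2
finger_force: 0.0
clock: 21.58
eef_pos: [449.2, 331.4, 226.0]
eef_rot: [3.142, -0.0, 1.463]
wrist_force: [0.2, -0.5, 2.4]
finger_gap: 43.4
finger_force: 15.0
```

```bash
python3 -m creep '{"slide":[[0,0,2],[0,0,4],[0,0,5],[0.5,-2,0],[1,-4,0],[1.2,-5,0],[1.3,-5.5,0],[1.4,-5.5,0]],"turn":[0,0,0,0,-0.1,-0.1,-0.1,-0.01],"claw":[0.4,0.4,0.4,0.4,0.4,0.4,0.4,0.4]}'
python3 -m creep '{"slide":[[1.4,-5.5,0],[1.4,-5.5,0],[1.3,-5.5,0],[1.3,-5.5,0],[1.2,-5,0],[0.8,-3.5,0],[0.2,-1,0],[0,0,0]],"turn":[0,0,0,0,0,0,0,0],"claw":[0.4,0.4,0.4,0.4,0.4,0.4,0.4,0.4]}'
python3 - <<'E'
from h import *
s=manip.read_state(); p,d=manip.camera("wrist"); P=cloud("wrist",d); save("w5.png",p); print(s["eef_pos"],s["eef_rot"])
m=(d>0)&(P[...,2]<17)&(P[...,2]>6)&(np.hypot(P[...,0]-579,P[...,1]+206)<46); print(m.sum(),cv2.minAreaRect(P[m][:,:2].astype(np.float32)))
E
```

```text
clock: 22.58
eef_pos: [503.1, 109.1, 334.6]
eef_rot: [-3.14, 0.001, 1.151]
wrist_force: [0.3, 0.0, -1.3]
finger_gap: 44.0
finger_force: 15.0
clock: 23.58
eef_pos: [578.9, -203.8, 334.8]
eef_rot: [-3.14, -0.0, 1.152]
wrist_force: [0.5, 0.5, -1.0]
finger_gap: 44.0
finger_force: 15.0
[ 578.87411151 -203.77107707  334.80348429] [-3.13997320e+00 -4.02254106e-05  1.15211953e+00]
2334 ((583.535400390625, -192.1501922607422), (30.83971405029297, 61.369140625), 65.82779693603516)
```

View pics/w5.png

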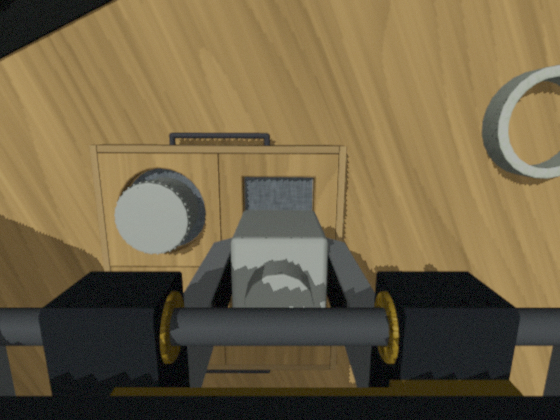

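The wrist view shows the square bottle held at (280,255), squared up with the recess at (279,195). I lower it.

```bash
python3 -m creep '{"slide":[[0,-0.2,-3],[0,0,-4],[0,0,-2],[0,0,-0.4],[0,0,-0.2],[0,0,-0.1],[0,0,0],[0,0,0]],"turn":[0,0,0,0,0,0,0,0],"claw":[0.4,0.4,0.4,0.4,0.4,0.4,0.4,0.4]}'
python3 -m creep '{"slide":[[0,0,-0.1],[0,0,-0.05],[0,0,0],[0,0,0]],"turn":[0,0,0,0],"claw":[0.4,0.4,0.4,0.4]}'
```

```text
clock: 24.62
eef_pos: [579.2, -205.7, 239.3]
eef_rot: [3.141, -0.0, 1.153]
wrist_force: [0.5, 0.4, -1.0]
finger_gap: 44.1
finger_force: 15.0
clock: 25.12
eef_pos: [579.2, -205.6, 237.3]
eef_rot: [-3.142, 0.0, 1.153]
wrist_force: [-0.3, -0.0, -0.6]
finger_gap: 43.7
finger_force: 15.0
```

```bash
python3 -m creep '{"slide":[[0,0,-0.1],[0,0,-0.05],[0,0,-0.05],[0,0,-0.05],[0,0,0],[0,0,0]],"turn":[0,0,0,0,0,0],"claw":[0.4,0.4,0.4,0.4,0.4,0.4]}'
```

```text
clock: 25.88
eef_pos: [579.2, -205.7, 235.0]
eef_rot: [3.141, 0.0, 1.153]
wrist_force: [-1.1, 1.0, 1.8]
finger_gap: 44.4
finger_force: 15.0
```

```bash
python3 -m creep '{"slide":[[0,0,-0.04],[0,0,0],[0,0,0]],"turn":[0,0,0],"claw":[0.4,0.4,0.4]}'
python3 -m creep '{"slide":[[0,0,0],[0,0,0],[0,0,0],[0,0,0],[0,0,2],[0,0,4],[0,0,4],[0,0,0.5]],"turn":[0,0,0,0,0,0,0,0],"claw":[0.52,0.6,0.65,0.7,0.7,0.7,0.7,0.7]}'
python3 -m creep '{"slide":[[0,3,0],[0,5,0],[0,5.5,0],[0,5.5,0],[0,5.5,0],[-0.2,5.5,0],[-0.3,5.5,0],[-0.2,4.2,0]],"turn":[-0.16,-0.17,-0.17,-0.17,-0.17,-0.17,-0.17,-0.16],"claw":[1,1,1,1,1,1,1,1]}'
python3 -m creep '{"slide":[[0,1,0],[0,0,0],[0,0,0]],"turn":[0,0,0],"claw":[1,1,1]}'
python3 - <<'E'
from h import *
s=manip.read_state(); p,d=manip.camera("wrist"); P=cloud("wrist",d); save("w6.png",p); print(s["eef_pos"],s["joints"][5])
m=(d>0)&(P[...,2]>37)&(P[...,2]<50)&(np.hypot(P[...,0]-572,P[...,1]-201)<50); T=P[m]; print(len(T),cv2.minAreaRect(T[:,:2].astype(np.float32)) if len(T) else 0)
pt,dt=manip.camera("top"); Q=cloud("top",dt)
m=(dt>0)&(Q[...,2]>55)&(np.hypot(Q[...,0]-579,Q[...,1]+206)<40); T=Q[m]; print("sq",len(T),T[:,2].max(),(T.max(0)+T.min(0))/2)
E
```

```text
clock: 26.25
eef_pos: [579.2, -205.7, 235.0]
eef_rot: [3.141, 0.0, 1.153]
wrist_force: [-2.4, 1.2, 6.8]
finger_gap: 43.9
finger_force: 15.0
clock: 27.25
eef_pos: [579.3, -205.7, 344.0]
eef_rot: [3.135, -0.0, 1.153]
wrist_force: [-0.5, 0.3, -0.9]
finger_gap: 65.6
finger_force: 0.0
clock: 28.25
eef_pos: [571.6, 193.5, 339.5]
eef_rot: [3.142, 0.0, -0.192]
wrist_force: [0.0, -0.1, -0.4]
finger_gap: 93.9
finger_force: 0.0
clock: 28.62
eef_pos: [572.4, 200.1, 339.4]
eef_rot: [3.141, 0.0, -0.187]
wrist_force: [0.0, 0.5, -0.2]
finger_gap: 93.8
finger_force: 0.0
[572.39173839 200.0939253  339.43507328] 2.0336997578956515
3974 ((574.4354248046875, 199.84799194335938), (37.83785629272461, 74.1257553100586), 80.15503692626953)
sq 393 94.64065253600302 [ 578.52787953 -204.51255995   75.04845689]
```

View pics/w6.png

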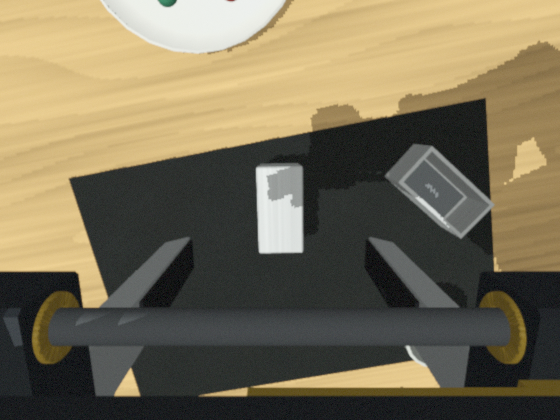

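The closed, flat-lidded tin is at (280,208), aligned. The open tin is away at (440,190). I descend and grip.

```bash
python3 -m creep '{"slide":[[0.1,0,-4],[0,0,-4],[0,0,-3],[0,0,-0.9],[0,0,0]],"turn":[0.01,0,0,0,0],"claw":[1,1,1,1,0.9]}'
python3 -m creep '{"slide":[[0,0,0],[0,0,0],[0,0,0],[0,0,0],[0,0,0],[0,0,0],[0,0,0],[0,0,0]],"turn":[0,0,0,0,0,0,0,0],"claw":[0.75,0.65,0.55,0.5,0.4,0.35,0.35,0.35]}' 20
```

```text
clock: 29.35
eef_pos: [573.4, 201.0, 220.9]
eef_rot: [-3.141, -0.0, -0.178]
wrist_force: [-0.1, 0.0, 0.0]
finger_gap: 86.9
finger_force: 0.0
clock: 30.35
eef_pos: [573.2, 201.3, 220.5]
eef_rot: [3.141, 0.0, -0.177]
wrist_force: [-1.3, -2.2, 1.4]
finger_gap: 37.7
finger_force: 20.0
```

```bash
python3 -m creep '{"slide":[[0,0,2],[0,0,5],[0,0,5],[-0.2,-2,0],[-0.2,-4,0],[-0.4,-5,0],[-0.4,-5.5,0],[-0.4,-5.5,0]],"turn":[0,0,0,0,-0.08,-0.08,-0.08,0],"claw":[0.35,0.35,0.35,0.35,0.35,0.35,0.35,0.35]}'
python3 -m creep '{"slide":[[-0.4,-5.5,0],[-0.4,-5.5,0],[-0.4,-5.5,0],[-0.4,-5,0],[-0.3,-4,0],[0,-1.7,0],[0,-0.5,0],[0,0,0]],"turn":[0,0,0,0,0,0,0,0],"claw":[0.35,0.35,0.35,0.35,0.35,0.35,0.35,0.35]}'
python3 - <<'E'
from h import *
s=manip.read_state(); p,d=manip.camera("wrist"); P=cloud("wrist",d); save("w7.png",p); print(s["eef_pos"],s["eef_rot"])
m=(d>0)&(P[...,2]<17)&(P[...,2]>6)&(np.hypot(P[...,0]-538,P[...,1]+297)<53); print(m.sum(),cv2.minAreaRect(P[m][:,:2].astype(np.float32)))
E
```

```text
clock: 31.35
eef_pos: [556.4, -20.7, 340.2]
eef_rot: [3.141, 0.001, -0.418]
wrist_force: [0.4, 0.4, -2.1]
finger_gap: 38.1
finger_force: 20.0
clock: 32.35
eef_pos: [538.3, -294.8, 340.3]
eef_rot: [-3.141, 0.0, -0.416]
wrist_force: [0.2, 0.2, -1.4]
finger_gap: 37.6
finger_force: 20.0
[ 538.33890411 -294.84815593  340.32917706] [-3.14138857e+00  4.03956315e-04 -4.16465679e-01]
1635 ((564.4094848632812, -308.860107421875), (53.01387405395508, 28.26400375366211), 65.20746612548828)
```

View pics/w7.png

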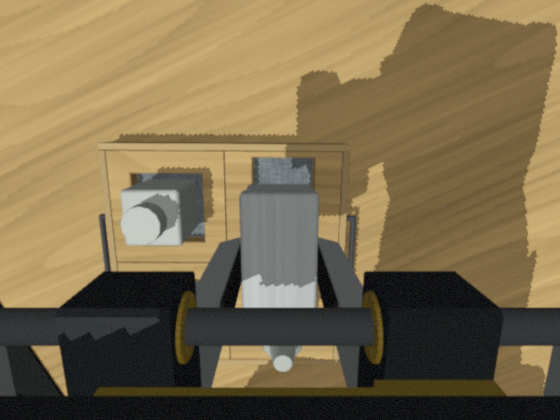

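The wrist view shows the tin held at (280,250), in line with the oblong recess at (283,170). The slim bottle's cap at (282,365) and the square bottle at (150,215) are clear. I lower it.

```bash
python3 -m creep '{"slide":[[-0.1,-0.2,-4],[0,0,-4],[0,0,-2],[0,0,-0.4],[0,0,-0.2],[0,0,-0.1],[0,0,0],[0,0,0]],"turn":[0,0,0,0,0,0,0,0],"claw":[0.35,0.35,0.35,0.35,0.35,0.35,0.35,0.35]}'
python3 -m creep '{"slide":[[0,0,-0.1],[0,0,-0.05],[0,0,-0.05],[0,0,0],[0,0,0]],"turn":[0,0,0,0,0],"claw":[0.35,0.35,0.35,0.35,0.35]}'
```

```text
clock: 33.4
eef_pos: [537.2, -297.7, 233.9]
eef_rot: [3.141, -0.001, -0.417]
wrist_force: [-0.6, -0.1, -1.6]
finger_gap: 38.2
finger_force: 20.0
clock: 34.02
eef_pos: [537.2, -297.7, 231.5]
eef_rot: [-3.142, 0.0, -0.417]
wrist_force: [-0.1, 0.2, -1.4]
finger_gap: 37.6
finger_force: 20.0
```

```bash
python3 -m creep '{"slide":[[0,0,-0.1],[0,0,-0.05],[0,0,-0.04],[0,0,0],[0,0,0]],"turn":[0,0,0,0,0],"claw":[0.35,0.35,0.35,0.35,0.35]}'
```

```text
clock: 34.65
eef_pos: [537.2, -297.6, 229.6]
eef_rot: [3.142, -0.0, -0.417]
wrist_force: [-0.1, -0.7, -1.1]
finger_gap: 38.0
finger_force: 20.0
```

```bash
python3 -m creep '{"slide":[[0,0,-0.04],[0,0,-0.03],[0,0,0],[0,0,0]],"turn":[0,0,0,0],"claw":[0.35,0.35,0.35,0.35]}'
```

```text
clock: 35.15
eef_pos: [537.2, -297.7, 229.5]
eef_rot: [3.141, -0.0, -0.417]
wrist_force: [-2.7, 2.2, 6.7]
finger_gap: 37.8
finger_force: 20.0
```

Contact. I release, rise and clear the view.

```bash
python3 -m creep '{"slide":[[0,0,0],[0,0,0],[0,0,0],[0,0,0],[0,0,2],[0,0,4],[0,0,5],[0,0,2]],"turn":[0,0,0,0,0,0,0,0],"claw":[0.45,0.55,0.62,0.62,0.62,0.62,0.62,0.62]}'
python3 -m creep '{"slide":[[-0.5,4,0],[-0.5,5,0],[-0.5,6,0],[-0.5,6,0],[-0.5,5,0],[0,2,0],[0,0,0],[0,0,0]],"turn":[0,0,0,0,0,0,0,0],"claw":[0.7,0.7,0.7,0.7,0.7,0.7,0.7,0.7]}'
python3 - <<'E'
from h import *
p,d=manip.camera("top"); P=cloud("top",d)
for q,c,z in [("wide",(487.3,-163.4),50),("sq",(579,-205.7),60),("slim",(446.2,-255.2),92),("tin",(538,-297.2),42),("open_pot",(434,84),38),("open_tin",(564,65),34)]:
    m=(d>0)&(P[...,2]>z)&(P[...,2]<110)&(np.hypot(P[...,0]-c[0],P[...,1]-c[1])<46); T=P[m]; print(q,len(T),np.round(np.percentile(T[:,2],[5,50,95]),1),[np.round(a,1) for a in cv2.minAreaRect(T[:,:2].astype(np.float32))])
cv2.imwrite("pics/fin.png",cv2.resize(cv2.cvtColor(p[125:305,90:420],cv2.COLOR_RGB2BGR),None,fx=2.4,fy=2.4,interpolation=cv2.INTER_CUBIC))
E
```

```text
clock: 36.15
eef_pos: [537.1, -297.6, 363.7]
eef_rot: [3.141, -0.005, -0.417]
wrist_force: [-0.5, -0.1, -0.9]
finger_gap: 58.1
finger_force: 0.0
clock: 37.15
eef_pos: [512.2, -18.3, 359.5]
eef_rot: [-3.141, -0.001, -0.418]
wrist_force: [0.1, -0.4, 1.1]
finger_gap: 65.4
finger_force: 0.0
wide 480 [51.2 53.8 57.1] [array([ 486.6, -162.7]), array([56.3, 56.2]), np.float64(27.4)]
sq 377 [65.2 70.9 91.4] [array([ 578.5, -205.6]), array([44.1, 44.9]), np.float64(66.3)]
slim 48 [ 93.3  98.6 101.8] [array([ 446. , -253.9]), array([15. , 15.5]), np.float64(59.9)]
tin 536 [45.3 49.4 52.9] [array([ 537.5, -295.6]), array([38.6, 74.3]), np.float64(65.7)]
open_pot 50 [39.  43.4 47.5] [array([436.4,  99.6]), array([22.5, 54.6]), np.float64(73.6)]
open_tin 34 [36.4 40.9 44. ] [array([559.9,  85.6]), array([50.8,  4.9]), np.float64(35.6)]
```

View pics/fin.png

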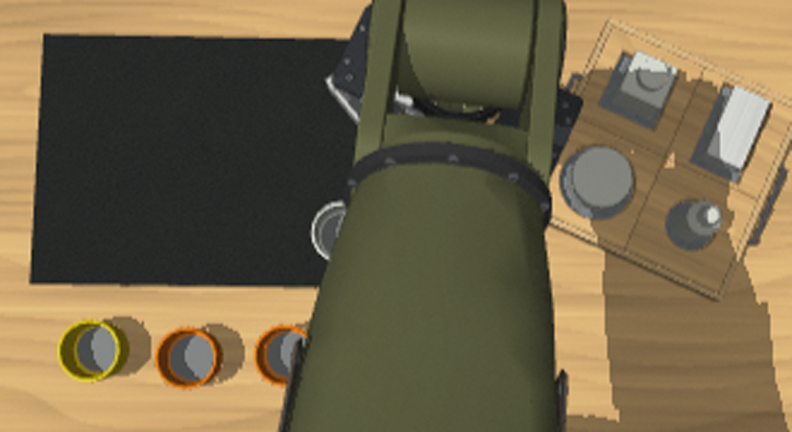

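The final crop shows all four things upright in their matching recesses: pot (600,180), slim bottle (695,222), square bottle (650,85), tin (735,130). Top heights read 54, 71, 99 and 49 mm, as expected on the felt, and the open pot and open tin are partly hidden by the arm but where they were. I hand in the job.

```bash
python3 -c "
from cell import manip; print(manip.sign_off())"
```

```text
the job is handed in; nothing more can be done
None
```

The wide pot, slim bottle, square bottle and closed tin stand upright on the felt in their matching recesses, the open pot and open tin were left untouched, and the job is handed in at about 37 s of the 115 s allowed.

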